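Put the screwdriver back in the steel tool case, unlock the lid stay and shut the lid

TASK

Lay the loose red-handled screwdriver flat in the empty front bay of the open grey tool case and let go of it. Then unlock the folding stay that props the lid by lifting its knuckle, which has a rubber-sleeved finger pin, out of its lock until the stay has clearly folded past straight. Bring the lid down without slamming it and press it fully home, so that the spring clip on the front snaps over the lid's striker; do not disturb the bottle and the tape measure beside the case.

Things in the scene. Friction and masses are not known exactly. Their poses are not given: they have to be found in the camera images.
- case: Grey steel tool case, fixed. Origin: centre of its underside; x from front to hinge side, y left, z up. Box 210 (x) x 300 (y) x 60 mm high, walls 4 mm, open on top. A divider, top at z = 36 mm, at x = 2 mm, parts the empty front bay (101 x 292 mm, floor at z = 10 mm) from a rear bay with two cartons and a tin. A spring clip 40 mm wide stands 15 mm out of the front wall.
- bay_center (a point): Centre of the floor of the case's front bay; axes as the case's.
- lid_hinge (a point): Point of the lid's hinge axis at mid width, on the far rim: 107 mm behind the case's centre, 61 mm above its underside. The axis runs along the case's y; axes as the case's.
- lid (a joint): Lid angle: 0 at first, propped and locked 1.29 rad above shut (it leans 16 deg towards the robot); grows as it closes, 1.29 = shut. Cannot close while the stay is locked. Stiff hinge (0.65 N m friction, lid 0.4 kg): it stays where left. From 1.22 (15 mm open in front) the striker rides on the clip: press the front edge on (about 6 to 12 N) until it snaps home.
- lid_front (a point): Point on the lid's outer face at mid width, 20 mm from its free edge: 192 mm from the hinge axis along the lid, 30 mm outward of it. Its z: outward normal (up when shut); x: towards the hinge. Lid: hollow tray 210 x 300 x 30 mm, walls 4 mm. A carrying handle, 124 mm wide (y) and 38 mm high, stands on the outer face 85 mm nearer to the hinge.
- stay_fold (a joint): Fold of the stay's knuckle, rad: 0 locked (7 mm past straight towards the hinge, on its stop), 0.21 straight, grows as the knuckle is drawn away from the hinge axis; 0.8 when drawn out 29 mm (lid then at about 0.07); 3.1 with the lid shut. Left below 0.21 it falls back into its lock; above that it stays as left.
- stay_pin (a point): Middle of the finger pin at the stay's knuckle, inside the case's left wall: round rubber-sleeved rod, 12 mm thick, 38 mm long along the case's y. At first 54 mm in front of the hinge axis, 41 mm above it. Unlock by drawing it straight away from that axis (up and towards the robot). It may turn in the fingers. The lid leans over it: come with the gripper tilted 25 to 40 deg towards the robot.
- stay_foot (a point): Pivot of the stay's lower link on the case's left wall, 100 mm in front of the hinge axis and 8 mm below it. The stay: two flat steel links, 67 mm between pivots, in planes 22 to 30 mm left of the finger pin's middle; the upper link pivots on the lid, 100 mm from the hinge axis and 8 mm outward. Axes as the case's.
- screwdriver_mid (a point): Middle of the lying red-handled screwdriver, 11.5 mm above its underside. 210 mm long along its y: handle (27 wide, 23 high, 100 mm long) on the +y half, 6 mm shank on the -y half. z is up as it lies. 0.09 kg.
- screwdriver_handle (a point): Point of the screwdriver's axis in its handle, 45 mm from the middle towards the handle's end (+y): a good place to grip, across x. Same axes.
- thread_bottle: Bystander: small red bottle with a white nozzle, 50 x 34 mm, 128 mm high, standing beside the case, left or right; origin at its underside.
- tape: Bystander: yellow tape measure, 79 x 31 x 61 mm high, standing beside the case, left or right; origin at its underside.

How it is judged (in metres and radians):
On the way, in this order (a step that is already met when the one before it is completed fails the run):
1. the screwdriver lies in the front bay, let go, with the lid still propped open (x of screwdriver_mid in the frame of case between -0.1 and 0 m and y of screwdriver_mid in the frame of case between -0.05 and 0.05 m and z of each of screwdriver_mid, screwdriver_handle in the frame of case below 0.036 m and x of screwdriver_handle in the frame of case below 0 m and contact force between the fingers and screwdriver below 0.1 N and linear speed of screwdriver below 0.03 m/s and value of joint stay_fold below 0.15 rad), for 0.2 s.
2. the stay is unlocked: folded clearly past straight (value of joint stay_fold above 0.4 rad), for 0.2 s.
At the end, for the whole second after the job is handed in: The lid is shut to within 0.03 rad (6 mm at its front edge, the clip snapped over the striker) and still, and the screwdriver lies flat in the front bay of the case (its middle within the bay and within 50 mm of mid width, middle and handle point less than 36 mm above the case's underside) (x of screwdriver_mid in the frame of case between -0.1 and 0 m and y of screwdriver_mid in the frame of case between -0.05 and 0.05 m and z of each of screwdriver_mid, screwdriver_handle in the frame of case below 0.036 m and x of screwdriver_handle in the frame of case below 0 m and value of joint lid above 1.26 rad and velocity of joint lid between -0.05 and 0.05 rad/s and linear speed of screwdriver below 0.03 m/s); the robot touches nothing.
It fails at once if the lid is slammed (turns faster than 3 rad/s on its way down to the clip) (velocity of joint lid above 3 rad/s and value of joint lid below 1.2 rad).
It fails at once if the red bottle or the tape measure is shifted by more than 30 mm or knocked over (distance of any of thread_bottle, tape from where it was at the start of the episode above 0.03 m or angle between any of thread_bottle, tape's own z axis and vertical above 0.5 rad).
It also fails if it takes over 72 s, if anything falls off the work surface, if the arm or the gripper's body presses on something with over 40 N, if the wrist force passes 120 N, or if a joint passes its speed limit or range.

ROBOT

A 6-joint arm with a two-finger parallel gripper is mounted at the origin on a cart in front of the work surface, level with it; the furniture and walls round the work are solid. World frame = base frame: x ahead of the robot, y to its left, z up, the work surface at z = 0. Lengths are in m, angles in degrees, forces in N, time in s.
With the tool pointing down it reaches from about 0.375 to 0.75 m from the base axis. Payload 9 kg.
Tool frame: the origin (TCP) lies where the fingers leave the gripper's body, on its centre line; the fingertips stand 73 mm ahead of it and the grasp point (between the pads) lies 54 mm ahead of it; z points along the fingers, y is the line along which they close (so a half turn about z gives the same grasp; the last joint's range is limited). The gripper opens to 85 mm and grips with 20 to 120 N. Pads are 22 mm wide; open, the fingers measure 114 mm over their backs; the gripper's body (76 mm by 85 mm) begins 54 mm behind the grasp point. The pads swing forward as they close: fully open they stand 13 mm farther back than shut.
Start: joints at [-12.473, 5.964, 5.575, 89.605, 0, 77.527], TCP at [0.6, 0, 0.304] pointing down, gripper open.
Joint ranges: [-171.21, 171.21], [-48.23, 106.86], [-62.78, 66.21], [-105.2, 120.99], [-86.42, 89.51], [-180, 180]. Speed limits (degrees/s): [127.2, 127.2, 147.25, 180, 180, 180].

INTERFACE

Orientations are given as a 3x3 rotation matrix whose columns are the frame's x, y, z axes.
In Python, from workcell import manip gives the robot as it stands.
- The arm moves only by the shell command python3 -m crank 'ROWS' [OPENING]. ROWS is text: rows parted by semicolons, each of 6 numbers parted by spaces: the shift along the tool's x, y, z in units of 30 mm (1.0 is 30 mm), then the turn, a rotation vector about the tool's x, y, z in rad. In form: x y z ax ay az; .... A call has 1 to 20 rows; each row shifts and turns the commanded pose from where the row before left it, along the tool's axes as they then stand; what a row does not reach is not made up. A row lasts 1/12 s, in which the tool goes at most 41.7 mm and 7.16 degrees, less where a joint would pass 70% of its speed; a pose out of reach is approached as far as the arm can. A call is refused whole if a number of a shift passes 1 or a number of a turn 0.125, either way. A call with a gripper value outside its range is refused whole. OPENING is the opening, from 0 (shut) to 1 (fully open), set as the call begins (- or left out, the last holds). The fingers move at their own pace and stop on an object; the grip force is fixed at half the most. Time passes only in rows, so rows that do not move let the fingers close. It gives the time, the measured TCP pose, the force, the opening and the grip force at its end, in the units of the state.
- manip.state(): the state, without advancing time (a new reading comes with each control period).
- manip.get_image(name): name is "scene" or "side" or "wrist"; returns the picture (400x640x3 uint8, blue, green, red); there is no depth.
- manip.get_calibration(name): a dict with "fx", "fy", "cx", "cy" (pixels), "cam_to_world" (4x4, takes a point from camera to world coordinates); the wrist camera has in their place "tool_from_camera" (4x4, takes a point from camera to tool coordinates, whose origin is the TCP and whose axes are the flange's). Camera axes: x right, y down, z forward; pixel columns grow to the right and rows downward; lengths in m; the calibration is good to about 2 mm. The wrist camera is an equidistant fisheye: a pixel r from the principal point sees the ray r / f radians off the axis. A picture is of the moment at which its call begins: read the wrist's pose just before it. get_calibration takes no time and is no camera call.
- manip.hand_in(): hands the job in; it is judged then, once.
Trained networks look in the newest picture that a camera, given by its name, has taken for a name from the list of things; names that differ only in an ending like _2 or _b are one class to them, and where a whole thing is asked for, a point or a joint stands for the part that bears it (a point fixed in the world has none). Each returns a list of dicts, best first, with "confidence" (0 to 1); they miss things now and then, are a little off and sometimes report something else, mostly with a low value. They report only what shows in the picture. A call takes as long as a camera call.
- manip.boxes_of(query, camera): "centre" ([column, row] in pixels, amid what is visible of it).
- manip.mark_of(query, camera): "centre" ([column, row] in pixels: a listed point, or the origin of a listed thing).
The state is a dict: "time": time; "joint_positions": joint angles; "dq": joint speeds; "joint_efforts": joint torques, N m; "ee_pos": TCP position; "ee_rot": TCP orientation; "wrist_force": force on the tool from outside, world axes, zero at the start; "moment": the same for the moment, N m; "grip_width": finger opening in m; "grip_force": force on a finger pad.
Only numpy, scipy, OpenCV 4.12 (cv2) and the standard library are available. Lean on these libraries where they do the work, as an engineer would, in place of code of your own. Each camera call takes 0.05 s, during which the arm holds its last target. There are 200 camera calls.

## Working session

There is one attempt and no reset: what is moved stays moved. The work goes in short steps, Python scripts to look and compute and a shell command to move; the robot and the scene stay as the last step left them, time stands still between calls to the robot, and variables do not carry over. Pictures are saved under pics/ and viewed, at most 10 in all, crops included, and the job is handed in when it is done.

```bash
mkdir -p pics
cat > h.py <<'E'
import numpy as np, cv2
from workcell import manip
def snap(cam,fn=None):
    im=manip.get_image(cam)
    if fn: cv2.imwrite('pics/'+fn,im)
    return im
def ray(cam,px):
    c=manip.get_calibration(cam)
    x=(px[0]-c['cx'])/c['fx'];y=(px[1]-c['cy'])/c['fy']
    if cam=='wrist':
        s=manip.state();r=np.hypot(x,y);k=np.sin(r)/r if r>1e-9 else 1
        d=np.array([x*k,y*k,np.cos(r)]);T=np.eye(4);T[:3,:3]=s['ee_rot'];T[:3,3]=s['ee_pos']
        T=T@np.array(c['tool_from_camera'])
    else:
        d=np.array([x,y,1.]);T=np.array(c['cam_to_world'])
    d=T[:3,:3]@d
    return T[:3,3],d/np.linalg.norm(d)
def tri(rs):
    A=np.zeros((3,3));b=np.zeros(3)
    for o,d in rs:
        P=np.eye(3)-np.outer(d,d);A+=P;b+=P@o
    p=np.linalg.solve(A,b)
    return p,[float(np.linalg.norm((np.eye(3)-np.outer(d,d))@(p-o))) for o,d in rs]
def atz(r,z):
    o,d=r;return o+d*(z-o[2])/d[2]
E
python3 - <<'E'
from h import *
np.set_printoptions(precision=4,suppress=True)
ims=[snap(c) for c in('scene','side','wrist')]
cv2.imwrite('pics/a.png',ims[0]);cv2.imwrite('pics/b.png',ims[1]);cv2.imwrite('pics/c.png',ims[2])
for n in ['case','bay_center','lid_hinge','lid_front','stay_pin','stay_foot','screwdriver_mid','screwdriver_handle','thread_bottle','tape']:
    rs=[]
    for c in('scene','side','wrist'):
        m=manip.mark_of(n,c)
        if m:
            print(n,c,np.round(m[0]['centre'],1),round(m[0]['confidence'],2))
            if m[0]['confidence']>.4: rs.append(ray(c,m[0]['centre']))
    if len(rs)>1: print('   ',*tri(rs))
print(manip.state())
E
```

```text
case scene [339.5 218.5] 0.95
case side [311.9 240.3] 0.57
case wrist [317.2 217.8] 0.63
    [ 0.6    -0.0523  0.0056] [0.001255552723634929, 0.004451442799045644, 0.0049012386883273]
bay_center scene [328.6 216.6] 0.8
bay_center side [321.4 234.5] 0.75
bay_center wrist [277.  212.5] 0.68
    [ 0.5549 -0.0493 -0.0002] [0.002378667132819289, 0.004154211055764843, 0.006201281269839957]
lid_hinge scene [364.9 224.3] 0.61
lid_hinge side [281.2 245.8] 0.72
lid_hinge wrist [410.8 246.4] 0.89
    [ 0.7046 -0.0781  0.0496] [0.009360100720232514, 0.003307640344030372, 0.00660091986390005]
lid_front scene [369.5 196.1] 0.83
lid_front side [283.1 208.9] 0.88
lid_front wrist [448.6 376.8] 0.59
    [ 0.6864 -0.0739  0.2506] [0.006480799894536096, 0.0030405180167921157, 0.0054241640899999185]
stay_pin scene [368.4 196. ] 0.34
stay_pin side [310.5 252.6] 0.53
stay_pin wrist [399.7 145.5] 0.63
    [0.6714 0.0423 0.1213] [0.005399881960364917, 0.00539988196036498]
stay_foot scene [352.8 184.1] 0.74
stay_foot side [326.3 263.3] 0.72
stay_foot wrist [347.5 109.6] 0.86
    [0.6322 0.0741 0.0557] [0.0046
[... 298 characters left out ...]
tape scene [365.7 156.5] 0.41
tape side [354.4 315.2] 0.76
    [ 0.6642  0.2444 -0.0015] [0.005314476391195162, 0.0053144763911949595]
{'time': 1.65, 'joint_positions': array([-12.4716,   5.9652,   5.5745,  89.6054,  -0.0021,  77.5252]), 'dq': array([-0.0747, -0.0397,  0.0632, -0.0342,  0.0501,  0.1142]), 'joint_efforts': array([ -0.0018, -55.6747,  50.3766,   0.0008,  -0.0005,  -0.    ]), 'ee_pos': array([0.6   , 0.    , 0.3039]), 'ee_rot': array([[-0.0001,  1.    ,  0.0001],
       [ 1.    ,  0.0001, -0.0001],
       [-0.0001,  0.0001, -1.    ]]), 'wrist_force': array([0.5756, 0.5725, 0.137 ]), 'moment': array([0.0133, 0.0114, 0.0777]), 'grip_force': 0.0, 'grip_width': 0.08536777127684247}
```

```bash
cd pics; python3 -c "
import cv2,numpy as np
a,b,c=[cv2.imread(f) for f in('a.png','b.png','c.png')]
cv2.imwrite('ab.png',np.vstack([cv2.resize(a[100:400,200:520],(480,450))[:300],cv2.resize(b[100:400,180:500],(480,450))[:300]]))
"
```

```text
(no output)
```

View pics/b.png

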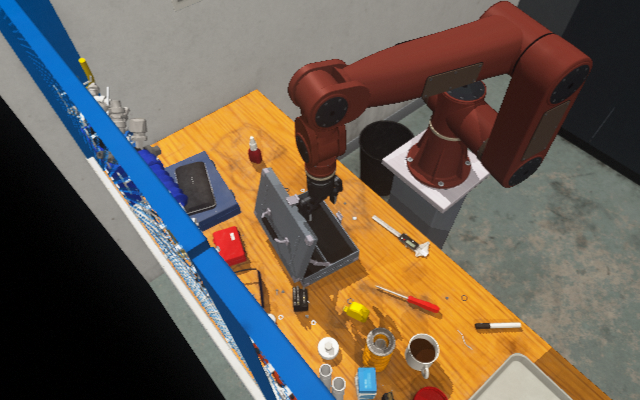

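View pics/c.png

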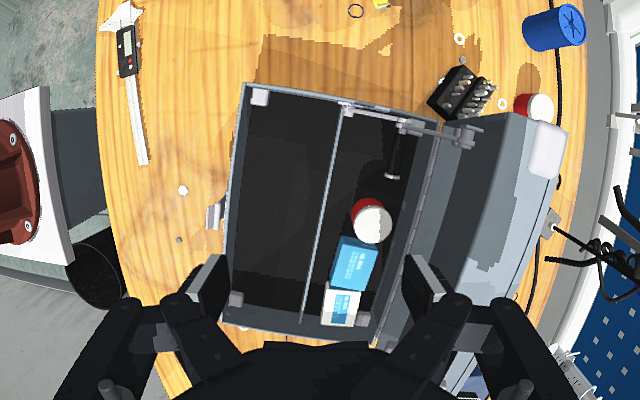

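```bash
cat > cf.py <<'E'
from h import *
from scipy.optimize import least_squares
np.set_printoptions(precision=4,suppress=True)
L=dict(case=(0,0,0),bay_center=(-.0525,0,.010),lid_hinge=(.107,0,.061),stay_foot=(.007,.142,.053),fl=(-.105,.15,.06),fr=(-.105,-.15,.06),rl=(.105,.15,.06))
def M(p,q):
    c,s=np.cos(p[2]),np.sin(p[2]);return np.array([p[0]+c*q[0]-s*q[1],p[1]+s*q[0]+c*q[1],q[2]])
def fit(obs): # obs: (name,ray,weight)
    def f(p):
        return np.concatenate([w*np.cross(d,M(p,L[n])-o) for n,(o,d),w in obs])
    r=least_squares(f,[.6,-.05,-.2],loss='soft_l1',f_scale=.004);e=[(n,round(float(np.linalg.norm(np.cross(d,M(r.x,L[n])-o)))*1e3,1)) for n,(o,d),w in obs]
    return r.x,e
E
python3 - <<'E'
from cf import *
D={'case':[(339.5,218.5),(311.9,240.3),(317.2,217.8)],'bay_center':[(328.6,216.6),(321.4,234.5),(277,212.5)],'lid_hinge':[(364.9,224.3),(281.2,245.8),(410.8,246.4)],'stay_foot':[(352.8,184.1),(326.3,263.3),(347.5,109.6)]}
obs=[(n,ray(c,p),1) for n,v in D.items() for c,p in zip(('scene','side','wrist'),v)]
obs+=[(n,ray('wrist',p),2) for n,p in dict(fl=(245,85),fr=(224,321),rl=(437,122)).items()]
print(*fit(obs))
for p in [(404.4,295.9),(420.5,300.9),(378,289),(439,309)]: print(atz(ray('side',p),.0115))
E
```

```text
[ 0.6027 -0.0605 -0.1703] [('case', 11.2), ('case', 10.6), ('case', 2.1), ('bay_center', 6.7), ('bay_center', 13.2), ('bay_center', 2.4), ('lid_hinge', 14.3), ('lid_hinge', 7.1), ('lid_hinge', 4.9), ('stay_foot', 5.9), ('stay_foot', 8.4), ('stay_foot', 3.4), ('fl', 4.1), ('fr', 6.5), ('rl', 5.5)]
[0.5094 0.3018 0.0115]
[0.4831 0.3461 0.0115]
[0.5566 0.231  0.0115]
[0.4591 0.4012 0.0115]
```

View pics/a.png

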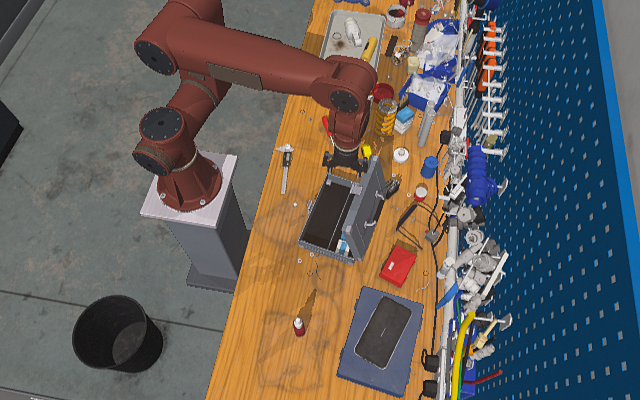

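```bash
python3 -m crank '.5 -.7 0 0 0 0;.5 -.7 0 0 0 0;.5 -.7 0 0 0 0;.5 -.7 0 0 0 0;1 -.1 .25 0 0 0;1 -.1 .25 0 0 0;1 -.1 .25 0 0 0;1 -.1 .25 0 0 0;1 -.1 .25 0 0 0;1 -.1 .25 0 0 0;1 -.1 .25 0 0 0;1 -.1 .25 0 0 0;1 -.1 .25 0 0 0;0 0 0 0 0 -.1;0 0 0 0 0 -.1;0 0 0 0 0 -.1;0 0 0 0 0 -.1;0 0 0 0 0 -.1;0 0 0 0 0 0' 1
cat > m.py <<'E'
from h import *
import sys
np.set_printoptions(precision=4,suppress=True)
# usage: m.py outfile name:z ...
s=manip.state();print(s['time'],s['ee_pos'],s['ee_rot'].tolist())
if __name__=='__main__':
    snap('wrist',sys.argv[1])
    for a in sys.argv[2:]:
        n,z=a.split(':')
        for m in manip.mark_of(n,'wrist')[:1]:
            print(n,np.round(m['centre'],1),round(m['confidence'],2),atz(ray('wrist',m['centre']),float(z)))
E
python3 m.py d.png screwdriver_mid:.0115 screwdriver_handle:.0115 tape:0
```

```text
time: 3.23
ee_pos: [0.489, 0.33, 0.2364]
ee_rot: [[-0.483, 0.875, 0.0], [0.875, 0.483, -0.0], [-0.0, 0.0, -1.0]]
wrist_force: [0.4, -0.8, -0.6]
grip_width: 0.0852
grip_force: 0.0
3.2333 [0.489  0.33   0.2364] [[-0.4834179739988429, 0.875389657425029, 0.00010043975554513026], [0.8753896568936914, 0.48341798109962, -6.444465124935114e-05], [-0.00010496856502781058, 5.677022040310217e-05, -0.9999999928793712]]
screwdriver_mid [322.9 214.6] 0.58 [0.5073 0.309  0.0115]
screwdriver_handle [326. 169.] 0.63 [0.4876 0.351  0.0115]
tape [408.3 309.4] 0.63 [0.6647 0.2461 0.    ]
```

View pics/d.png

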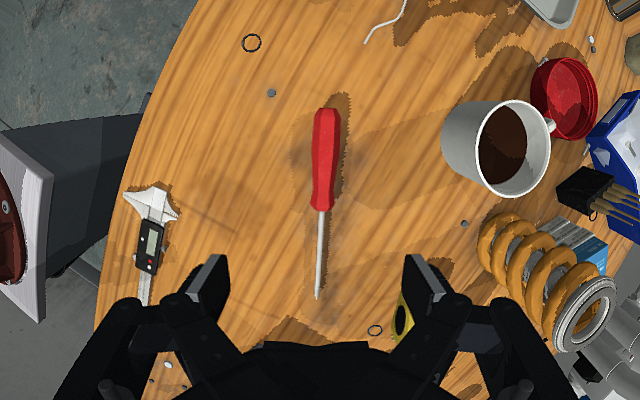

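Run:
```python
from m import *
a=atz(ray('wrist',(327,109)),.0115);b=atz(ray('wrist',(317,298)),.0115);c=atz(ray('wrist',(324.5,165)),.0115)
d=a-b;print(a,b,c,np.linalg.norm(d),s['ee_rot'].T@(d/np.linalg.norm(d)))
mid=(a+b)/2;u=d/np.linalg.norm(d);h=mid+.045*u
print(mid,h,u,(s['ee_rot'].T@(h-s['ee_pos']))/.03)
```

```text
3.4333 [0.4891 0.33   0.2364] [[-0.47688231895033456, 0.8789671440188267, 0.00011665307084195877], [0.8789671492848078, 0.47688232336711706, -1.1752398097706296e-05], [-6.595975924232065e-05, 9.692970627518068e-05, -0.9999999931269712]]
[0.4608 0.4019 0.0115] [0.5501 0.218  0.0115] [0.4845 0.3538 0.0115] 0.20439201210200142 [ 0.999   0.045  -0.0001]
[0.5055 0.31   0.0115] [0.4858 0.3504 0.0115] [-0.4369  0.8995  0.    ] [0.652  0.2295 7.4979]
```

```bash
python3 -m crank '.33 .12 .4 0 0 0;.32 .11 .6 0 0 0;0 0 .8 0 0 .045;0 0 .8 0 0 0;0 0 .8 0 0 0;0 0 .7 0 0 0;0 0 .6 0 0 0;0 0 .4 0 0 0;0 0 .25 0 0 0;0 0 0 0 0 0;0 0 0 0 0 0' 1; python3 -m crank '0 0 0 0 0 0;0 0 0 0 0 0;0 0 0 0 0 0;0 0 0 0 0 0;0 0 0 0 0 0;0 0 0 0 0 0;0 0 0 0 0 0;0 0 0 0 0 0' 0
```

```text
time: 4.35
ee_pos: [0.4858, 0.3507, 0.0762]
ee_rot: [[-0.439, 0.898, 0.0], [0.898, 0.439, 0.0], [-0.0, 0.0, -1.0]]
wrist_force: [0.1, -0.4, 0.6]
grip_width: 0.0855
grip_force: 0.0
time: 5.02
ee_pos: [0.4862, 0.3506, 0.0768]
ee_rot: [[-0.439, 0.898, 0.001], [0.898, 0.439, 0.0], [-0.0, 0.001, -1.0]]
wrist_force: [-1.1, -0.7, 5.7]
grip_width: 0.0226
grip_force: 58.6
```

```bash
python3 -m crank '0 0 -.6 0 0 0;0 0 -1 0 0 .1;0 0 -1 0 0 .1;0 0 -1 0 0 .1;0 0 -1 0 0 .1;0 0 -1 0 0 .1;0 0 -1 0 0 .12;-.6 .22 -.4 0 0 0;-.85 .32 0 0 0 0;-.85 .32 0 0 0 0;-.85 .32 0 0 0 0;-.85 .32 0 0 0 0;-.85 .32 0 0 0 0;-.85 .32 0 0 0 0;-.85 .32 0 0 0 0;-.85 .32 0 0 0 0;-.85 .32 0 0 0 0;-.85 .32 0 0 0 0;-.6 .22 0 0 0 0;0 0 0 0 0 0' 0
python3 m.py e.png case:0 bay_center:.01 lid_hinge:.061 stay_foot:.053 stay_pin:.102 lid_front:.25 screwdriver_mid:.2
```

```text
time: 6.68
ee_pos: [0.5461, 0.0422, 0.2855]
ee_rot: [[0.168, 0.986, -0.0], [0.986, -0.168, -0.001], [-0.001, -0.0, -1.0]]
wrist_force: [0.4, -0.3, -1.1]
grip_width: 0.023
grip_force: 59.3
6.6833 [0.5461 0.0422 0.2855] [[0.16762607587270284, 0.9858506068284372, -0.00028231812044409257], [0.9858501492370716, -0.16762627216563641, -0.0009571463292942142], [-0.000990927223653164, -0.00011788067795659337, -0.9999995020835677]]
case [373.9 242.8] 0.97 [ 0.6024 -0.0531  0.    ]
bay_center [330.  246.8] 0.66 [ 0.547  -0.0433  0.01  ]
lid_hinge [467.1 262.9] 0.67 [ 0.7041 -0.0707  0.061 ]
stay_foot [394.8 140.5] 0.85 [0.6292 0.0794 0.053 ]
stay_pin [457.3 174.2] 0.87 [0.6728 0.049  0.102 ]
lid_front [538.8 388.8] 0.82 [ 0.6826 -0.0714  0.25  ]
screwdriver_mid [319.6 334.8] 0.59 [ 0.5367 -0.0154  0.2   ]
```

View pics/e.png

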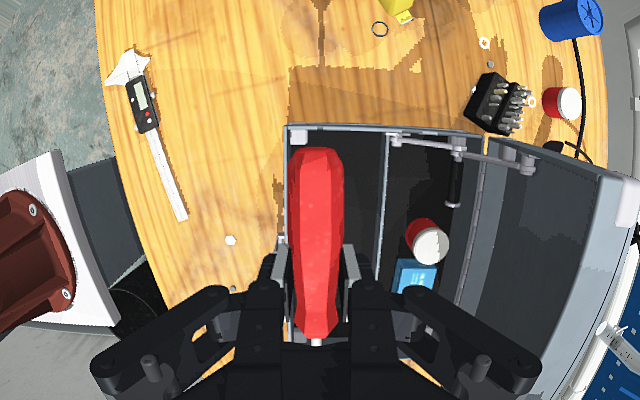

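Run:
```python
from cf import *
W={'case':(373.9,242.8),'bay_center':(330,246.8),'lid_hinge':(467.1,262.9),'stay_foot':(394.8,140.5),'fl':(285,125),'rl':(484,135)}
obs=[(n,ray('wrist',p),1) for n,p in W.items()]
print(*fit(obs))
# earlier view
s0=manip.state();c=manip.state
R=np.array([[0,1,0],[1,0,0],[0,0,-1.]]);
manip.state=lambda:dict(ee_rot=R,ee_pos=np.array([.6,0,.3039]))
W0={'case':(317.2,217.8),'bay_center':(277,212.5),'lid_hinge':(410.8,246.4),'stay_foot':(347.5,109.6),'fl':(244,84),'fr':(224,321),'rl':(437,121)}
obs0=[(n,ray('wrist',p),1) for n,p in W0.items()]
rp0=ray('wrist',(399.7,145.5));lf0=ray('wrist',(448.6,376.8))
manip.state=c
print(*fit(obs0)); p,e=fit(obs+obs0);print(p,e)
rp=ray('wrist',(457.3,174.2))
print('pin tri',*tri([rp,rp0]),'pred',[M(p,(.107-.054,y,.102)) for y in (.117,.1)])
print('lidfront pred',M(p,(.107-.192*.276-.03*.961+.0577*0,0,0)),)
for x,y in((-.105,.15),(-.105,-.15),(-.0525,.045)):print(M(p,(x,y,.06)))
e=s0['ee_rot'];print('axis in tool of case y',e.T@[-np.sin(p[2]),np.cos(p[2]),0])
t=M(p,(-.055,.045,.09));print('target',t,e.T@(t-s0['ee_pos'])/.03)
```

```text
[ 0.6001 -0.0541 -0.1746] [('case', 3.5), ('bay_center', 2.2), ('lid_hinge', 1.8), ('stay_foot', 5.6), ('fl', 3.1), ('rl', 1.7)]
[ 0.6022 -0.06   -0.1641] [('case', 1.6), ('bay_center', 1.9), ('lid_hinge', 3.7), ('stay_foot', 3.5), ('fl', 4.0), ('fr', 6.4), ('rl', 4.8)]
[ 0.6016 -0.0574 -0.1643] [('case', 5.2), ('bay_center', 5.9), ('lid_hinge', 4.0), ('stay_foot', 3.3), ('fl', 4.6), ('rl', 2.3), ('case', 2.6), ('bay_center', 1.0), ('lid_hinge', 1.4), ('stay_foot', 6.0), ('fl', 6.0), ('fr', 5.4), ('rl', 6.4)]
pin tri [0.6788 0.044  0.0874] [0.0011167054916060744, 0.0011167054916060978] pred [array([0.6731, 0.0494, 0.102 ]), array([0.6703, 0.0326, 0.102 ])]
lidfront pred [ 0.6265 -0.0615  0.    ]
[0.5226 0.1078 0.06  ]
[ 0.4735 -0.1882  0.06  ]
[ 0.5572 -0.0044  0.06  ]
axis in tool of case y [1.     0.0006 0.0001]
target [ 0.5547 -0.004   0.09  ] [-1.6027  0.5753  6.5324]
```

```bash
python3 -m crank '-.4 .19 .3 0 0 0;-.4 .19 .3 0 0 0;-.4 .19 .4 0 0 0;-.4 0 .5 0 0 0;0 0 .7 0 0 0;0 0 .7 0 0 0;0 0 .7 0 0 0;0 0 .7 0 0 0;0 0 .6 0 0 0;0 0 .5 0 0 0;0 0 .4 0 0 0;0 0 .3 0 0 0;0 0 .2 0 0 0;0 0 .1 0 0 0;0 0 .1 0 0 0;0 0 0 0 0 0'; python3 m.py f.png bay_center:.01
```

```text
time: 8.42
ee_pos: [0.5548, -0.0048, 0.0909]
ee_rot: [[0.164, 0.986, 0.0], [0.986, -0.164, -0.0], [-0.0, 0.0, -1.0]]
wrist_force: [-0.1, -0.2, -0.8]
grip_width: 0.0231
grip_force: 59.3
8.4167 [ 0.5548 -0.0048  0.0909] [[0.16425959674612028, 0.9864170771134101, 0.00036722723115770905], [0.9864171436265615, -0.16425956229751462, -0.00012228427691370695], [-6.0302714756449366e-05, 0.0003823256024346777, -0.9999999250953554]]
bay_center [320.6 315.8] 0.79 [ 0.5498 -0.0473  0.01  ]
```

View pics/f.png

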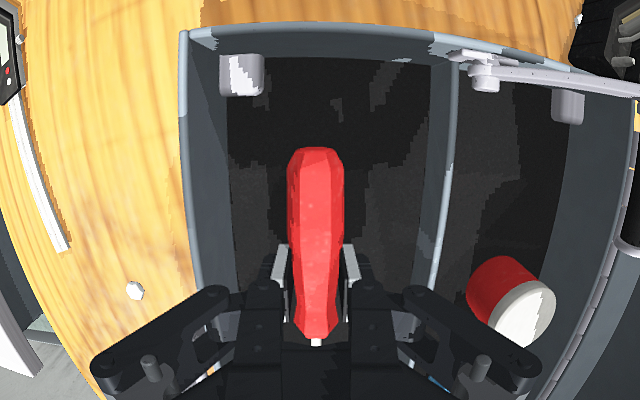

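```bash
python3 -m crank '0 0 .1 0 0 0;0 0 0 0 0 0' ; python3 -m crank '0 0 0 0 0 0;0 0 0 0 0 0;0 0 0 0 0 0;0 0 0 0 0 0;0 0 -.2 0 0 0;0 0 -.4 0 0 0;0 0 -.8 0 0 0;0 0 -1 0 0 0;0 0 -1 0 0 0;0 0 -1 0 0 0;0 0 -.5 0 0 0;0 0 0 0 0 0;0 0 0 0 0 0' .5; python3 m.py g.png case:0 bay_center:.01 lid_hinge:.061 stay_foot:.053 stay_pin:.102 screwdriver_mid:.0215 screwdriver_handle:.0215
```

```text
time: 8.68
ee_pos: [0.5548, -0.0047, 0.0879]
ee_rot: [[0.164, 0.986, 0.0], [0.986, -0.164, -0.0], [-0.0, 0.0, -1.0]]
wrist_force: [0.2, 0.2, -0.5]
grip_width: 0.0226
grip_force: 59.3
time: 9.77
ee_pos: [0.5553, -0.0049, 0.2369]
ee_rot: [[0.164, 0.986, 0.003], [0.986, -0.164, -0.001], [-0.0, 0.003, -1.0]]
wrist_force: [-0.9, 0.9, -0.7]
grip_width: 0.0426
grip_force: 0.0
9.7667 [ 0.5553 -0.0049  0.2369] [[0.16419578651571326, 0.986423303311744, 0.0029682274227874833], [0.9864277374784324, -0.16419427574167275, -0.0007473599190919629], [-0.0002498472882323291, 0.0030506552107073285, -0.9999953155285869]]
case [366.7 226.7] 0.71 [ 0.5988 -0.0578  0.    ]
bay_center [319.  227.1] 0.82 [ 0.5491 -0.0455  0.01  ]
lid_hinge [480.2 246.9] 0.57 [ 0.6999 -0.0732  0.061 ]
stay_foot [390.8  90.1] 0.84 [0.6274 0.0769 0.053 ]
stay_pin [470.2 127.8] 0.78 [0.6701 0.0443 0.102 ]
screwdriver_mid [316.8 238.2] 0.87 [ 0.5459 -0.0524  0.0215]
screwdriver_handle [315.6 189.2] 0.92 [ 0.5531 -0.0031  0.0215]
```

View pics/g.png

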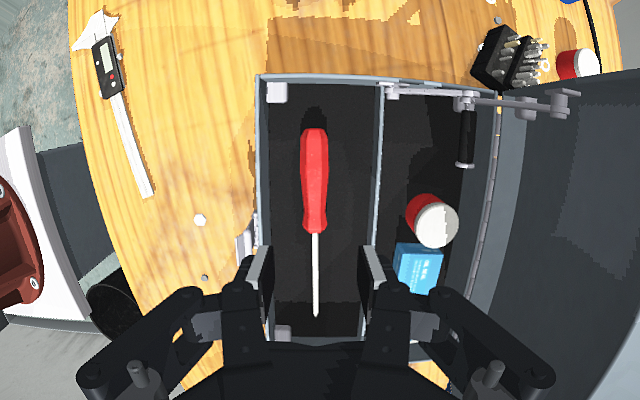

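```bash
cat > pinfit.py <<'E'
from cf import *
L['pin']=(.053,.117,.102)
V=[]
def view(pos,R,W):
    c=manip.state
    manip.state=lambda:dict(ee_rot=np.array(R),ee_pos=np.array(pos))
    o=[(n,ray('wrist',p),1) for n,p in W.items()]; manip.state=c
    return o
o0=view([.6,0,.3039],[[0,1,0],[1,0,0],[0,0,-1.]],{'case':(317.2,217.8),'bay_center':(277,212.5),'lid_hinge':(410.8,246.4),'stay_foot':(347.5,109.6),'fl':(244,84),'fr':(224,321),'rl':(437,121),'pin':(396,150)})
R=[[.1676,.98585,0],[.98585,-.1676,-.001],[-.001,0,-1]]
o1=view([.5461,.0422,.2855],R,{'case':(373.9,242.8),'bay_center':(330,246.8),'lid_hinge':(467.1,262.9),'stay_foot':(394.8,140.5),'fl':(285,125),'rl':(484,135),'pin':(455,179)})
R=[[.1642,.9864,.003],[.9864,-.1642,-.0007],[-.0002,.003,-1]]
o2=view([.5553,-.0049,.2369],R,{'case':(366.7,226.7),'bay_center':(319,227.1),'lid_hinge':(480.2,246.9),'stay_foot':(390.8,90.1),'fl':(258,75),'rl':(500,90),'pin':(467,138)})
E
python3 - <<'E'
from pinfit import *
for o in (o0,o1,o2,o0+o1+o2): print(*fit(o))
p,e=fit(o0+o1+o2)
print('pin',M(p,L['pin']),'tri',*tri([o[1] for o in o0+o1+o2 if o[0]=='pin']))
print('foot',M(p,L['stay_foot']),'tri',*tri([o[1] for o in o0+o1+o2 if o[0]=='stay_foot']))
print('rl',M(p,L['rl']),'tri',*tri([o[1] for o in o0+o1+o2 if o[0]=='rl']))
print('fl',M(p,L['fl']),'tri',*tri([o[1] for o in o0+o1+o2 if o[0]=='fl']))
E
```

```text
[ 0.6018 -0.0609 -0.1649] [('case', 1.4), ('bay_center', 2.8), ('lid_hinge', 4.6), ('stay_foot', 2.6), ('fl', 4.0), ('fr', 7.1), ('rl', 4.0), ('pin', 5.8)]
[ 0.5996 -0.0595 -0.1803] [('case', 4.5), ('bay_center', 2.7), ('lid_hinge', 2.8), ('stay_foot', 4.7), ('fl', 3.4), ('rl', 1.6), ('pin', 6.3)]
[ 0.6006 -0.0605 -0.1795] [('case', 1.1), ('bay_center', 4.2), ('lid_hinge', 3.2), ('stay_foot', 2.9), ('fl', 3.2), ('rl', 1.3), ('pin', 9.3)]
[ 0.6009 -0.0605 -0.1729] [('case', 0.6), ('bay_center', 2.4), ('lid_hinge', 5.3), ('stay_foot', 2.8), ('fl', 4.0), ('fr', 7.5), ('rl', 3.9), ('pin', 5.6), ('case', 4.4), ('bay_center', 4.3), ('lid_hinge', 3.2), ('stay_foot', 4.1), ('fl', 3.7), ('rl', 1.9), ('pin', 6.1), ('case', 1.0), ('bay_center', 4.4), ('lid_hinge', 2.8), ('stay_foot', 2.5), ('fl', 3.9), ('rl', 1.1), ('pin', 9.7)]
pin [0.6732 0.0457 0.102 ] tri [0.6719 0.0384 0.0988] [0.001797716328893973, 0.0007614757479891623, 0.002491554328854962]
foot [0.6322 0.0782 0.053 ] tri [0.6303 0.0756 0.0542] [0.0008797516016786698, 0.0009545298322782324, 0.0008560511227543742]
rl [0.7301 0.0692 0.06  ] tri [0.7227 0.0697 0.0704] [0.0016446437961207072, 0.0018331177589967892, 0.0014438699868252992]
fl [0.5233 0.1054 0.06  ] tri [0.5251 0.1058 0.0494] [0.0016549795756327992, 0.0009493115590221918, 0.000711845831560793]
```

```bash
python3 -m crank '0 0 0 -.12 0 0;0 0 0 -.12 0 0;0 0 0 -.12 0 0;0 0 0 -.12 0 0;0 0 0 -.12 0 0;.55 .1 .33 0 0 0;.55 .1 .33 0 0 0;.55 .1 .33 0 0 0;.55 .1 .33 0 0 0;0 0 0 0 0 0;0 0 0 0 0 0' .45; python3 m.py i.png lid_hinge:.061 stay_foot:.053 stay_pin:.102
```

```text
time: 11.08
ee_pos: [0.5958, 0.0559, 0.207]
ee_rot: [[0.163, 0.834, 0.526], [0.987, -0.138, -0.087], [-0.0, 0.534, -0.846]]
wrist_force: [-0.4, -0.6, 0.7]
grip_width: 0.0385
grip_force: 0.0
11.0833 [0.5958 0.0559 0.207 ] [[0.16300444632421685, 0.8344749569122953, 0.5263849321216919], [0.9866253308879147, -0.1378220414596365, -0.08703758577885214], [-8.323970395406936e-05, 0.5335322213082551, -0.845779736040673]]
lid_hinge [346.6 302.9] 0.63 [ 0.7037 -0.0783  0.061 ]
stay_foot [240.4 179.6] 0.96 [0.6308 0.0745 0.053 ]
stay_pin [329.4 216.6] 0.84 [0.672  0.0447 0.102 ]
```

View pics/i.png

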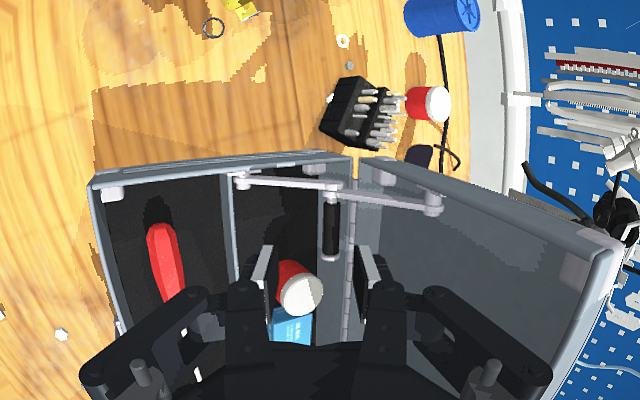

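Run:
```python
from pinfit import *
s=manip.state();R=s['ee_rot']
f=[o[1] for o in o0+o1+o2 if o[0]=='pin']
for px in((330,226),(329.4,216.6)):
  r=ray('wrist',px);p,e=tri(f+[r]);print(p,e,atz(r,.102), R.T@(p-s['ee_pos'])*1e3, R.T@(atz(r,.102)-s['ee_pos'])*1e3)
```

```text
[0.6697 0.039  0.1036] [0.0015229984963573888, 0.00122474530415784, 0.002548382871083036, 0.000664654449043315] [0.6715 0.0376 0.102 ] [ -3.2826   7.2388 128.7686] [ -4.3611   8.0094 131.1546]
[0.6745 0.0379 0.0935] [0.0023661306198560516, 0.0007707157879388043, 0.0029859111010419577, 0.0034725213244816452] [0.672  0.0447 0.102 ] [ -3.5563   5.9664 139.8718] [  2.6915   7.4815 130.8205]
```

```bash
python3 -m crank '-.1 .25 0 0 0 0;0 0 .4 0 0 0;0 0 .5 0 0 0;0 0 .5 0 0 0;0 0 .4 0 0 0;0 0 .3 0 0 0;0 0 .2 0 0 0;0 0 .2 0 0 0;0 0 0 0 0 0;0 0 0 0 0 0'; python3 m.py j.png
```

```text
time: 12.12
ee_pos: [0.6417, 0.0445, 0.1489]
ee_rot: [[0.165, 0.833, 0.528], [0.986, -0.139, -0.088], [0.0, 0.535, -0.845]]
wrist_force: [0.0, -0.7, 0.2]
grip_width: 0.0385
grip_force: 0.0
12.1167 [0.6417 0.0445 0.1489] [[0.16455814328511617, 0.8331647121875994, 0.5279746015140402], [0.9863673722006527, -0.13908396021939615, -0.08794918457648376], [0.0001566414190301379, 0.5352496748014367, -0.8446938860252404]]
```

View pics/j.png

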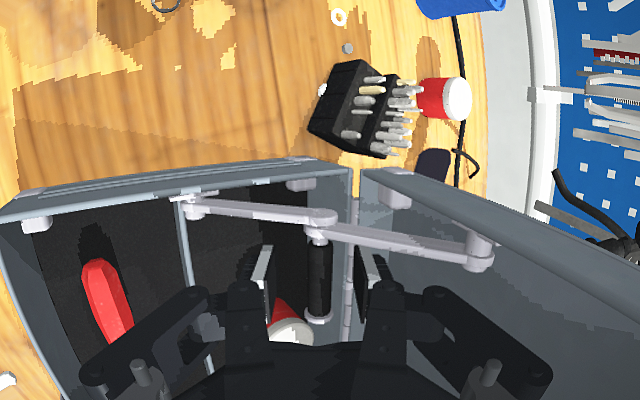

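```bash
python3 -m crank '0 0 0 0 0 0;0 0 0 0 0 0;0 0 0 0 0 0;0 0 0 0 0 0;0 0 0 0 0 0;0 0 0 0 0 0' 0
```

```text
time: 12.67
ee_pos: [0.6426, 0.0446, 0.1503]
ee_rot: [[0.164, 0.832, 0.531], [0.986, -0.139, -0.088], [0.0, 0.538, -0.843]]
wrist_force: [1.5, 0.3, 5.7]
grip_width: 0.0099
grip_force: 58.7
```

```bash
python3 -m crank '0 -.06 -.13 0 0 0;0 -.06 -.13 0 0 0;0 -.06 -.13 0 0 0;0 -.06 -.13 0 0 0;0 -.06 -.13 0 0 0'; python3 -m crank '0 -.06 -.13 0 0 0;0 -.06 -.13 0 0 0;0 -.06 -.13 0 0 0;0 -.06 -.1 0 0 0;0 0 0 0 0 0;0 0 0 0 0 0';python3 m.py k.png
```

```text
time: 13.08
ee_pos: [0.6255, 0.0476, 0.1629]
ee_rot: [[0.164, 0.83, 0.533], [0.986, -0.139, -0.088], [0.001, 0.54, -0.842]]
wrist_force: [12.4, 1.1, -1.0]
grip_width: 0.0096
grip_force: 58.3
time: 13.58
ee_pos: [0.6101, 0.0504, 0.1692]
ee_rot: [[0.164, 0.833, 0.529], [0.987, -0.139, -0.087], [0.001, 0.536, -0.844]]
wrist_force: [1.2, 4.4, 2.9]
grip_width: 0.0097
grip_force: 59.7
13.5833 [0.6101 0.0504 0.1692] [[0.16355828974145376, 0.8328817054571837, 0.5287312649840029], [0.9865330929056091, -0.13866478609599905, -0.08674407010881893], [0.0010688587107431158, 0.5357986019127746, -0.8443451401704002]]
```

View pics/k.png

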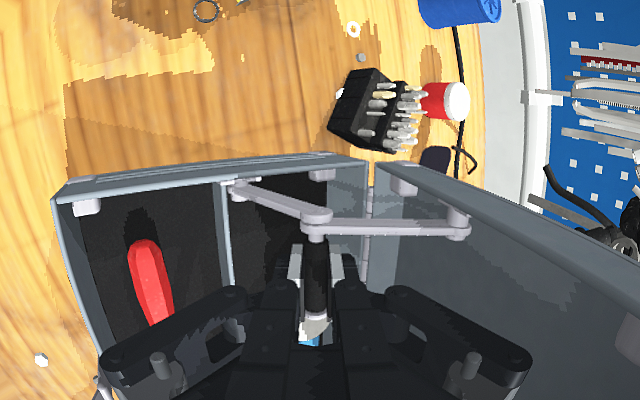

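```bash
python3 -m crank '0 0 0 0 0 0;0 0 0 0 0 0;0 0 0 0 0 0;0 0 0 0 0 0;0 0 -.3 0 0 0;0 0 -.7 0 0 0;0 0 -1 0 0 0;0 0 -1 0 0 0;0 0 -1 0 0 0;0 0 -1 .12 0 0;0 0 -.5 .12 0 0;0 0 -.5 .12 0 0;0 0 -.5 .12 0 0;0 0 -.5 .1 0 0;0 0 0 0 0 0' .45
python3 - <<'E'
from m import *
for c in('wrist','side','scene'):
    snap(c,'l_%s.png'%c)
    for n in('stay_pin','lid_front'):
        for m in manip.mark_of(n,c)[:1]: print(c,n,m['centre'],m['confidence'])
E
```

```text
time: 14.88
ee_pos: [0.5173, 0.0648, 0.3535]
ee_rot: [[0.166, 0.986, -0.023], [0.986, -0.166, 0.004], [-0.0, -0.023, -1.0]]
wrist_force: [0.7, -1.0, -1.5]
grip_width: 0.0389
grip_force: 0.0
14.8833 [0.5173 0.0648 0.3535] [[0.16566493195933507, 0.9859170633571993, -0.022862075584360188], [0.9861820862871934, -0.1656239733066286, 0.00368675363483733], [-0.00015167447933789655, -0.023156935186705998, -0.9997318307164231]]
wrist stay_pin [441.4, 179.0] 0.95
wrist lid_front [506.8, 344.3] 0.74
side stay_pin [320.5, 249.5] 0.4
side lid_front [289.7, 207.1] 0.85
scene lid_front [359.0, 197.2] 0.91
```

View pics/l_wrist.png

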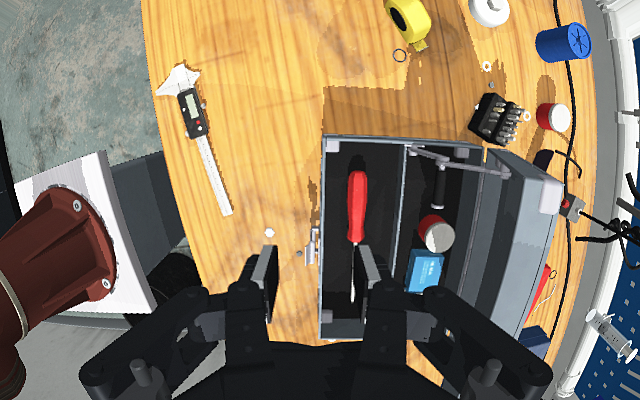

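```bash
python3 -m crank '-.4 0 -.65 .02 0 0;-.4 0 -.65 0 0 0;-.4 .8 0 0 0 0;-.4 .8 0 0 0 0;-.4 .8 0 0 0 0;-.4 .8 0 0 0 0;-.4 .8 0 0 0 0;-.4 .8 0 0 0 0;-.4 .8 0 0 0 0;0 .8 0 0 0 0;0 .8 0 0 0 0;0 .1 0 0 0 0;0 0 0 0 0 0;0 0 0 0 0 0' 0
python3 - <<'E'
from m import *
print(s['joint_positions'])
snap('wrist','n.png');snap('side')
for c in('wrist','side'):
    for m in manip.mark_of('lid_front',c)[:1]: print(c,m['centre'],m['confidence'],*ray(c,m['centre']))
E
```

```text
time: 16.5
ee_pos: [0.7142, -0.0767, 0.3846]
ee_rot: [[0.164, 0.986, -0.035], [0.986, -0.164, 0.006], [0.0, -0.035, -0.999]]
wrist_force: [0.4, -0.7, 0.8]
grip_width: 0.0
grip_force: 0.0
16.5 [ 0.7142 -0.0767  0.3846] [[0.1641358916315447, 0.9858312060827003, -0.03458673433335998], [0.9864377300639604, -0.16403079505604, 0.005873923692445892], [0.00011740774706860074, -0.03508178140876019, -0.9993844379559895]]
[-16.4489  36.2351  51.1352 106.8963  -0.2384  83.0022]
wrist [246.9, 219.3] 0.88 [ 0.727  -0.0039  0.4545] [-0.3024 -0.2894 -0.9082]
side [286.1, 203.8] 0.66 [1.0593 0.5502 1.296 ] [-0.306  -0.4915 -0.8153]
```

```bash
python3 -m crank '0 .2 .4 -.035 0 0;0 0 .6 0 0 0;0 0 .6 0 0 0;0 0 .5 0 0 0;0 -.3 0 0 0 0;0 -.3 0 0 0 0;0 -.3 0 0 0 0;0 -.3 0 0 0 0;0 -.3 0 0 0 0;0 0 0 0 0 0'; python3 -m crank '0 -.3 .1 0 0 0;0 -.3 .1 0 0 0;0 -.3 .11 0 0 0;0 -.28 .16 0 0 0;0 -.28 .16 0 0 0;0 -.28 .16 0 0 0;0 -.28 .16 0 0 0;0 0 0 0 0 0;0 0 0 0 0 0';  python3 m.py p.png
```

```text
time: 17.53
ee_pos: [0.6742, -0.0699, 0.3227]
ee_rot: [[0.164, 0.986, 0.001], [0.986, -0.164, -0.0], [-0.0, 0.001, -1.0]]
wrist_force: [-0.1, 0.1, 0.4]
grip_width: 0.0002
grip_force: 0.0
time: 18.28
ee_pos: [0.6158, -0.0605, 0.2932]
ee_rot: [[0.164, 0.986, 0.001], [0.986, -0.164, -0.0], [-0.0, 0.001, -1.0]]
wrist_force: [1.5, 0.6, -0.5]
grip_width: -0.0001
grip_force: 0.0
18.2833 [ 0.6158 -0.0605  0.2932] [[0.16443080670305538, 0.9863884108288161, 0.0006424870310212324], [0.9863886200633389, -0.16443076913659765, -0.00011122359886563968], [-4.0650322606313595e-06, 0.0006520304820235401, -0.9999997874198404]]
```

View pics/p.png

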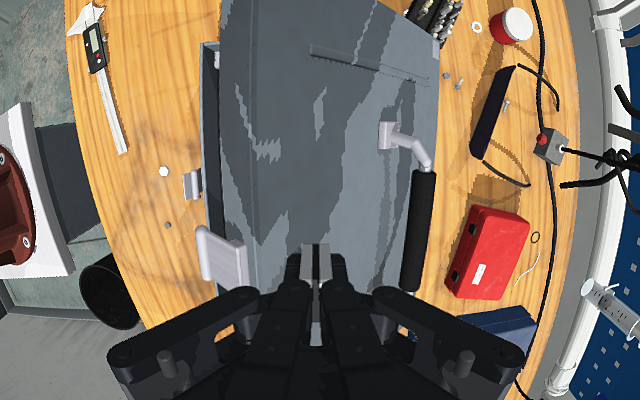

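```bash
python3 -m crank '0 -.25 .2 0 0 0;0 -.25 .21 0 0 0;0 -.25 .22 0 0 0;0 -.24 .22 0 0 0;0 -.2 .25 0 0 0;0 -.2 .25 0 0 0;0 -.2 .26 0 0 0;0 -.19 .26 0 0 0;0 -.14 .29 0 0 0;0 -.14 .29 0 0 0;0 -.14 .29 0 0 0;0 -.14 .29 0 0 0;0 0 0 0 0 0'; python3 -m crank '0 -.07 .2 0 0 0;0 -.07 .2 0 0 0;0 -.06 .2 0 0 0;0 -.04 .15 0 0 0;0 -.03 .1 0 0 0;0 0 0 0 0 0'
```

```text
time: 19.42
ee_pos: [0.5461, -0.0488, 0.2004]
ee_rot: [[0.164, 0.986, -0.002], [0.986, -0.164, 0.001], [0.0, -0.002, -1.0]]
wrist_force: [1.4, 0.0, 0.2]
grip_width: -0.0002
grip_force: 0.0
time: 19.92
ee_pos: [0.5386, -0.0476, 0.1757]
ee_rot: [[0.164, 0.986, -0.0], [0.986, -0.164, 0.0], [0.0, -0.0, -1.0]]
wrist_force: [0.0, 0.9, 0.7]
grip_width: 0.0001
grip_force: 0.0
```

```bash
python3 -m crank '0 0 .1 0 0 0;0 0 .1 0 0 0;0 0 0 0 0 0'; python3 -m crank '0 0 .08 0 0 0;0 0 .08 0 0 0;0 0 0 0 0 0';python3 -m crank '0 0 .05 0 0 0;0 0 .05 0 0 0;0 0 0 0 0 0'
```

```text
time: 20.17
ee_pos: [0.5383, -0.0476, 0.172]
ee_rot: [[0.164, 0.986, -0.001], [0.986, -0.164, -0.0], [-0.0, -0.001, -1.0]]
wrist_force: [-9.0, 0.7, 15.9]
grip_width: -0.0003
grip_force: 7.8
time: 20.42
ee_pos: [0.5386, -0.0476, 0.1652]
ee_rot: [[0.164, 0.986, -0.0], [0.986, -0.164, 0.0], [0.0, -0.0, -1.0]]
wrist_force: [-0.3, 0.2, -0.0]
grip_width: -0.0001
grip_force: 0.0
time: 20.67
ee_pos: [0.5388, -0.0477, 0.1635]
ee_rot: [[0.164, 0.986, 0.0], [0.986, -0.164, -0.0], [-0.0, 0.0, -1.0]]
wrist_force: [-5.2, 0.5, 11.6]
grip_width: 0.0003
grip_force: 6.0
```

```bash
python3 -m crank '0 0 .05 0 0 0;0 0 0 0 0 0;0 0 0 0 0 0'; python3 -m crank '0 0 .05 0 0 0;0 0 0 0 0 0;0 0 0 0 0 0'
```

```text
time: 20.92
ee_pos: [0.5388, -0.0476, 0.1634]
ee_rot: [[0.164, 0.986, 0.001], [0.986, -0.164, -0.0], [-0.0, 0.001, -1.0]]
wrist_force: [-10.3, 3.4, 23.4]
grip_width: -0.0002
grip_force: 11.6
time: 21.17
ee_pos: [0.5388, -0.0476, 0.1632]
ee_rot: [[0.164, 0.986, 0.001], [0.986, -0.164, -0.001], [-0.001, 0.001, -1.0]]
wrist_force: [-15.8, 3.5, 34.2]
grip_width: -0.0004
grip_force: 17.3
```

Hard stop reached: the lid is home. I'll retreat upward and check with the network marks.

```bash
python3 -m crank '0 0 -.2 0 0 0;0 0 -.4 0 0 0;0 0 -.8 0 0 0;0 0 -1 0 0 0;0 0 -1 0 0 0;0 0 -1 0 0 0;0 0 -.5 0 0 0;0 0 0 0 0 0;0 0 0 0 0 0'
python3 - <<'E'
from pinfit import *
s=manip.state();print(s['ee_pos'],s['wrist_force'])
p,_=fit(o0+o1+o2);q=M(p,(.107-.192,0,.091));print('shut lid_front',q)
rs=[]
for c in('wrist','side','scene'):
    snap(c,'z_%s.png'%c)
    for n in('lid_front','tape','thread_bottle'):
        for m in manip.mark_of(n,c)[:1]:
            r=ray(c,m['centre']);print(c,n,np.round(m['centre'],1),round(m['confidence'],2),atz(r,.091 if n=='lid_front' else 0))
            if n=='lid_front':rs.append(r)
if len(rs)>1:print(*tri(rs))
E
```

```text
time: 21.92
ee_pos: [0.5392, -0.0479, 0.3072]
ee_rot: [[0.164, 0.986, 0.001], [0.986, -0.164, -0.0], [-0.0, 0.001, -1.0]]
wrist_force: [0.2, -0.3, -0.6]
grip_width: 0.0004
grip_force: 0.0
[ 0.5392 -0.0479  0.3072] [ 0.1976 -0.2688 -0.6166]
shut lid_front [ 0.5171 -0.0458  0.091 ]
wrist lid_front [290.5 190. ] 0.57 [ 0.5134 -0.0432  0.091 ]
side lid_front [331.5 213.7] 0.77 [ 0.5155 -0.0448  0.091 ]
side tape [357.6 314. ] 0.57 [0.6596 0.247  0.    ]
side thread_bottle [255.1 158.6] 0.76 [ 0.5326 -0.485   0.    ]
scene lid_front [321.6 206. ] 0.75 [ 0.5312 -0.0549  0.091 ]
scene tape [365.3 155.2] 0.53 [0.6568 0.2518 0.    ]
scene thread_bottle [301.7 329.7] 0.55 [ 0.5394 -0.4794  0.    ]
[ 0.5188 -0.0474  0.0841] [0.00670139447927255, 0.0058297766625059234, 0.012139066776759591]
```

```bash
python3 -c "
from workcell import manip
print(manip.hand_in())"
```

```text
the job is handed in; nothing more can be done
None
```

I handed the job in at about 22 s: the screwdriver lies in the front bay, the stay is unlocked and the lid is shut, with the force dropping off at the clip and then a hard stop at the expected shut height; the bottle and tape look unmoved, hand_in gave no verdict, and I viewed 12 pictures, two over your limit of 10.

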